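# Push the pattern counters through the gate into the counter box

## Robot

A 6-joint arm with a two-finger parallel gripper is mounted at the origin on the work surface. World frame = base frame: x ahead of the robot, y to its left, z up, the work surface at z = 0. Lengths are in mm, angles in degrees, forces in N, time in s.
With the tool pointing down it reaches from about 325 to 925 mm from the base axis. Payload 3.1 kg.
Tool frame: the origin (TCP) lies at the very end of the fingers, on their centre line; the grasp point (between the pads) lies grasp_offset behind it (grasp_offset is the distance from the TCP to the grasp point, in mm); z points along the fingers, x is the direction in which the jaws open and shut, and the axes are right-handed (so a half turn about z gives the same grasp; the last joint's range is limited). The gripper opens to 85 mm and grips with 20 to 120 N. Pads are 22 mm wide; open, the fingers measure 114 mm over their backs; the gripper's body (76 mm by 85 mm) begins 54 mm behind the grasp point. The pads swing forward as they close: fully open they stand 13 mm farther back than shut.
Start: joints at [66.681, 12.427, 92.441, -0, 75.132, -6.429], TCP at [181.574, 598.055, 231.3] pointing down, gripper open.
Joint ranges: [-157.48, 157.48], [-44.54, 120.13], [17.64, 146.25], [-64.5, 244.5], [7.68, 150.69], [-147.95, 147.95]. Speed limits (degrees/s): [159.86, 159.86, 180, 180, 180, 180].

## Interface

Orientations are given as [roll, pitch, yaw] about the fixed x, y, z axes, in that order (R = Rz(yaw) Ry(pitch) Rx(roll)).
In Python, from station import * gives the robot as it stands. Calls block until the motion is done:
- goto(position, orientation): joint-space move of the TCP to a pose.
- move_l(position, attitude=None, speed=150): straight line of the TCP; attitude=None keeps the orientation; speed is the mean speed in mm/s.
- move_j(angles): joint-space move.
- grip(opening, squeeze=None): finger opening in mm; squeeze is the grip in N (None keeps the last); returns when the fingers have stopped.
- wait(seconds).
- solve_ik(position, orientation): joint angles nearest the present ones, or None.
- get_obs(): the state.
- get_image(name): name is "scene" or "top"; returns the picture (420x560x3 uint8, red, green, blue); there is no depth.
- get_calibration(name): a dict with "fx", "fy", "cx", "cy" (pixels), "R" (3x3) and "t" (3): a world point X has camera coordinates R X + t. Camera axes: x right, y down, z forward; pixel columns grow to the right and rows downward; lengths in mm; the calibration is good to about 2 mm. A picture is of the moment at which its call begins. get_calibration takes no time and is no camera call.
A pose or a line that the arm cannot do raises Unreachable and nothing moves.
- sign_off(): hands the job in, once; it reports no verdict.
Trained networks look in the newest picture that a camera, given by its name, has taken for a name from the list of things; names that differ only in an ending like _2 or _b are one class to them, and where a whole thing is asked for, a point or a joint stands for the part that bears it (a point fixed in the world has none). Each returns a list of dicts, best first, with "score" (0 to 1); they miss things now and then, are a little off and sometimes report something else, mostly with a low value. They report only what shows in the picture. A call takes as long as a camera call. They do not tell look-alikes from the thing itself.
- spot_in(name, camera): "extent" ([centre column, centre row, width, height] in pixels, round what is visible of it).
- regions_of(name, camera): "region" (420x560 bool, what is visible of it) and "extent" ([centre column, centre row, width, height] in pixels, round what is visible of it).
The state is a dict: "t": time; "joint_pos": joint angles; "qvel": joint speeds; "effort": joint torques, N m; "tcp_pos": TCP position; "ee_rot": TCP orientation; "wrist_force": force on the tool from outside, world axes, zero at the start; "moment": the same for the moment, N m; "grip_width": finger opening in mm.
Only numpy, scipy, OpenCV 4.12 (cv2) and the standard library are available. Lean on these libraries where they do the work, as an engineer would, in place of code of your own. Each camera call takes 0.05 s, during which the arm holds its last target.

## Task

Load the counter box for the pattern game: with the fingertips, push the red counter across the deck, through the gate and into the well behind it, then the yellow one, then the blue one, one at a time. Only push them, never pick them up off the deck, and leave the glue pot, the eraser and the pencil cup where they stand.

Things in the scene. Friction and masses are not known exactly. Their poses are not given: they have to be found in the camera images.
- counter_box: Fixed pale wooden counter box. Origin on the table below the gate's middle; +x is the way counters are pushed, roughly away from the robot; +y along the fence. Flat rimless deck: top 90 mm above the table, x = -200 to 0, y = -150 to 150 mm. On its far edge a fence 20 mm high, 8 mm thick (x = -8 to 0), with one opening, the gate. A well lies behind the gate.
- gate (a point): Middle of the gate at deck level, at the brink of the well, 90 mm above the table; axes as counter_box. Gate 52 mm wide, between two green round posts, 12 mm diameter, 22 mm tall, centred 6 mm before the brink and 32 mm either side. At the brink the deck ends in a sheer drop into the well: a counter whose middle passes the brink tips and drops in.
- well_floor (a point): Middle of the floor of the open-topped well, 6 mm above the table and 40 mm beyond the brink; axes as counter_box. Inside, the well spans 80 mm along x (from the brink) and 100 mm along y; walls 8 mm thick, tops 110 mm above the table, the far one of clear plastic. Counters may land in it any way up.
- red_counter_center (a point): Centre of the loose red counter: disc 40 mm in diameter, 14 mm thick, about 20 g, red with a pale wooden dot on top; z is its axis. At the start it lies on the deck (centre 97 mm above the table), 100 to 140 mm short of the brink. The three lie in a loose row along the fence, about 90 mm apart, colours in any order, the middle one about opposite the gate.
- yellow_counter_center (a point): Centre of the loose yellow counter: disc 40 mm in diameter, 14 mm thick, about 20 g, yellow with a pale wooden dot on top; z is its axis. At the start it lies on the deck (centre 97 mm above the table), 100 to 140 mm short of the brink. The three lie in a loose row along the fence, about 90 mm apart, colours in any order, the middle one about opposite the gate.
- blue_counter_center (a point): Centre of the loose blue counter: disc 40 mm in diameter, 14 mm thick, about 20 g, blue with a pale wooden dot on top; z is its axis. At the start it lies on the deck (centre 97 mm above the table), 100 to 140 mm short of the brink. The three lie in a loose row along the fence, about 90 mm apart, colours in any order, the middle one about opposite the gate.
- glue_pot: Bystander: white pot with orange cap, 32 mm diameter, 45 mm tall, loose, standing on the deck's far corner at the counter box's +y side, about 35 mm short of the fence's far face. Origin: centre of its underside.
- eraser: Bystander: whiteboard eraser, grey felt below, blue back, 50 x 100 x 30 mm, loose on the table beside the box on its -y side. Origin: centre of its underside.
- pencil_cup: Bystander: green cup with pencils, 72 mm diameter, pencils up to 130 mm above the table, loose on the table beside the box on its +y side. Origin: centre of its underside.
Mind the look-alikes: they are no part of the job. There is more than one size of the part that bears yellow_counter_center; the job needs the smallest.

How it is judged (in metres and radians):
On the way, in this order (a step that is already met when the one before it is completed fails the run):
1. the red counter has dropped into the well (z of red_counter_center in the frame of counter_box between 0 and 0.082 m and x of red_counter_center in the frame of counter_box between 0 and 0.08 m and y of red_counter_center in the frame of counter_box between -0.05 and 0.05 m), for 0.2 s.
2. the yellow counter has dropped into the well (z of yellow_counter_center in the frame of counter_box between 0 and 0.082 m and x of yellow_counter_center in the frame of counter_box between 0 and 0.08 m and y of yellow_counter_center in the frame of counter_box between -0.05 and 0.05 m), for 0.2 s.
3. the blue counter has dropped into the well (z of blue_counter_center in the frame of counter_box between 0 and 0.082 m and x of blue_counter_center in the frame of counter_box between 0 and 0.08 m and y of blue_counter_center in the frame of counter_box between -0.05 and 0.05 m), for 0.2 s.
At the end, for the whole second after the job is handed in: All three counters lie at rest (slower than 20 mm/s) inside the well, their centres at least 8 mm below deck level; glue pot, eraser and pencil cup are within 15 mm of where they began (all of step 1 and all of step 2 and all of step 3 and linear speed of each of red_counter, yellow_counter, blue_counter below 0.02 m/s and distance of each of glue_pot, eraser, pencil_cup from where it was at the start of the episode below 0.015 m); the robot touches nothing.
It fails at once if a counter is lifted more than 12 mm off the deck (z of any of red_counter_center, yellow_counter_center, blue_counter_center in the frame of counter_box above 0.109 m).
It fails at once if the glue pot is pushed more than 15 mm or tipped (distance of glue_pot from where it was at the start of the episode above 0.015 m or angle between glue_pot's own z axis and vertical above 0.35 rad).
It fails at once if the eraser is pushed more than 15 mm or tipped (distance of eraser from where it was at the start of the episode above 0.015 m or angle between eraser's own z axis and vertical above 0.35 rad).
It fails at once if the pencil cup is pushed more than 15 mm or tipped (distance of pencil_cup from where it was at the start of the episode above 0.015 m or angle between pencil_cup's own z axis and vertical above 0.35 rad).
It also fails if it takes over 72 s, if anything falls off the work surface, if the arm or the gripper's body presses on something with over 40 N, if the wrist force passes 120 N, or if a joint passes its speed limit or range.

## Working session

There is one attempt and no reset: what is moved stays moved. The work goes in short steps, each a Python script; the robot and the scene stay as the last script left them, time stands still between calls to the robot, and variables do not carry over. Pictures are saved under pics/ and viewed, and the job is handed in when it is done.

```bash
mkdir -p pics; ls; python3 - <<'E'
from station import *
import cv2
for n in ("scene","top"):
    im=get_image(n); cv2.imwrite(f"pics/{n}0.png",im[:,:,::-1])
    c=get_calibration(n); print(n,c)
    for k in ("counter_box","red_counter_center","yellow_counter_center","blue_counter_center","glue_pot","eraser","pencil_cup"):
        print(k,[(round(d["score"],2),[round(float(v),1) for v in d["extent"]]) for d in spot_in(k,n)])
o=get_obs();print(o)
E
```

```text
pics
scene {'fx': 544.4832275913653, 'fy': 544.4832275913653, 'cx': 280.1473705501556, 'cy': 209.58498930329262, 'R': array([[ 0.36583359,  0.93049811,  0.01841348],
       [ 0.56010245, -0.20432215, -0.80283106],
       [-0.7432705 ,  0.304016  , -0.59592217]]), 't': array([-253.6127936 , -230.65126107, 1632.8427416 ])}
counter_box [(0.92, [294.4, 241.1, 155.7, 126.3])]
red_counter_center [(0.62, [289.6, 197.9, 16.3, 19.5])]
yellow_counter_center [(0.72, [255.4, 203.6, 18.1, 15.5]), (0.58, [206.8, 204.8, 23.3, 12.6]), (0.43, [243.1, 185.7, 10.2, 6.0])]
blue_counter_center [(0.51, [331.2, 199.8, 20.7, 7.9]), (0.42, [412.0, 221.5, 44.7, 60.6])]
glue_pot [(0.6, [358.1, 210.8, 13.3, 16.5]), (0.26, [295.1, 243.2, 153.5, 127.9])]
eraser [(0.88, [179.6, 244.8, 51.9, 38.7])]
pencil_cup [(0.83, [410.5, 223.7, 41.7, 59.3])]
top {'fx': 402.16595937454326, 'fy': 402.16595937454326, 'cx': 275.80256574559235, 'cy': 206.22653760399334, 'R': array([[ 1.81392151e-03, -9.99998336e-01,  1.95936923e-04],
       [-9.77939647e-01, -1.81483604e-03, -2.08879760e-01],
       [ 2.08879768e-01,  1.87277004e-0
[... 541 characters left out ...]
cup [(0.73, [263.9, 188.2, 166.0, 156.6])]
{'t': 0.8, 'joint_pos': array([ 6.66787355e+01,  1.24233244e+01,  9.24395660e+01, -1.70552121e-03,
        7.51330422e+01, -6.42902091e+00]), 'qvel': array([ 0.00048082, -0.1159759 , -0.05811843, -0.03640948,  0.0203496 ,
        0.00939664]), 'effort': array([-4.13004855e-04, -3.96828067e+01, -3.04236674e+01, -8.48123227e-05,
        5.47013697e-04,  7.31833836e-06]), 'tcp_pos': array([181.60840774, 598.0558713 , 231.35821889]), 'ee_rot': array([ 1.79997906e+02, -3.85720880e-03,  7.31081940e+01]), 'wrist_force': array([-0.57888207,  0.24410845,  0.34229733]), 'moment': array([-0.01582331, -0.00671193,  0.04976748]), 'grip_width': 85.51973765605376}
```

```bash
python3 - <<'E'
import cv2
a=cv2.imread("pics/top0.png")[90:340,110:430];cv2.imwrite("pics/t0c.png",cv2.resize(a,None,fx=2.4,fy=2.4,interpolation=cv2.INTER_CUBIC))
a=cv2.imread("pics/scene0.png")[150:320,140:460];cv2.imwrite("pics/s0c.png",cv2.resize(a,None,fx=2.4,fy=2.4,interpolation=cv2.INTER_CUBIC))
E
```

```text
(no output)
```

View pics/t0c.png

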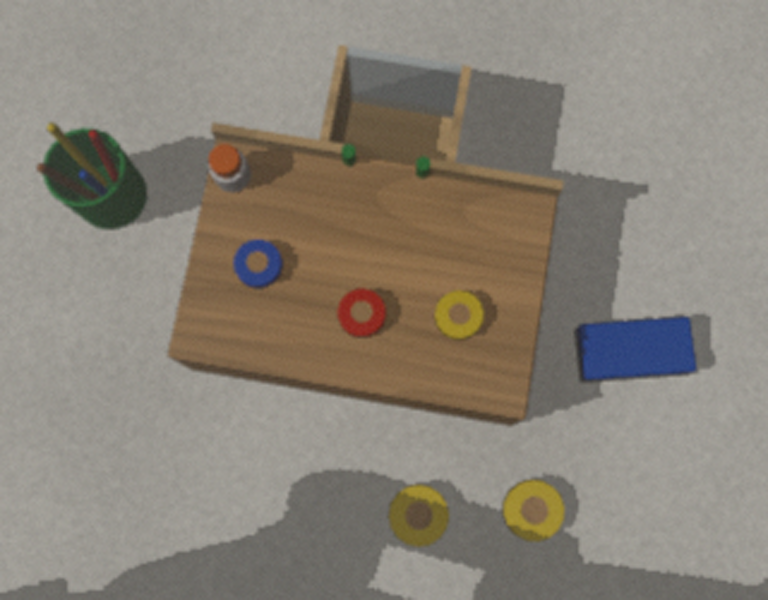

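View pics/s0c.png

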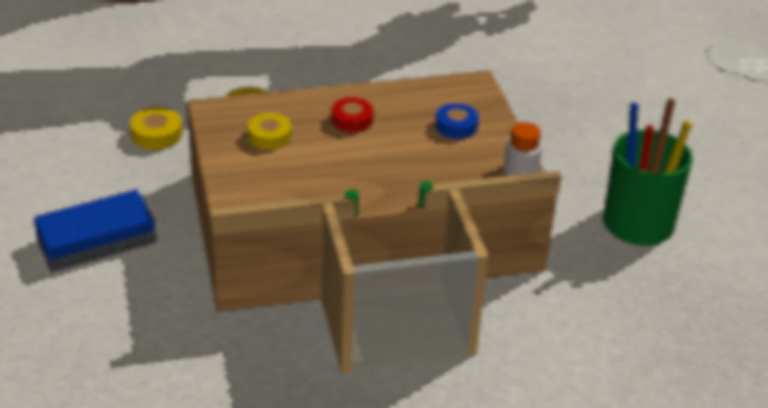

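```bash
cat > h.py <<'E'
from station import *
import numpy as np, cv2
from scipy.optimize import least_squares
def ray(cal,u,v,z):
    d=cal["R"].T@np.array([(u-cal["cx"])/cal["fx"],(v-cal["cy"])/cal["fy"],1]); c=-cal["R"].T@cal["t"]
    return (c+d*(z-c[2])/d[2])
def proj(cal,X):
    p=np.asarray(X)@cal["R"].T+cal["t"]; return np.c_[cal["fx"]*p[:,0]/p[:,2]+cal["cx"],cal["fy"]*p[:,1]/p[:,2]+cal["cy"]]
def masks(im):
    h=cv2.cvtColor(im,cv2.COLOR_RGB2HSV).astype(int);H,S,V=h[...,0],h[...,1],h[...,2]
    return {"red":((H<6)|(H>172))&(S>150)&(V>60),"yellow":(H>22)&(H<33)&(S>150)&(V>70),"blue":(H>108)&(H<125)&(S>120)&(V>60),"green":(H>50)&(H<85)&(S>110)&(V>30)}
def blobs(m,mn=6):
    n,l,s,c=cv2.connectedComponentsWithStats(m.astype(np.uint8),connectivity=8)
    return [(c[i].round(1).tolist(),s[i].tolist()) for i in range(1,n) if s[i][4]>=mn]
E
python3 - <<'E'
from h import *
for n in("top","scene"):
    im=cv2.imread(f"pics/{n}0.png")[:,:,::-1].copy();cal=get_calibration(n)
    M=masks(im)
    for k in M:
        print(n,k,[(b[0],b[1],ray(cal,*b[0],106 if k=="green" else 103).round(0).tolist()) for b in blobs(M[k])])
E
```

```text
top red [([71.6, 100.2], [67, 82, 10, 38, 130], [781.0, 473.0, 103.0]), ([260.3, 220.1], [251, 211, 20, 19, 223], [527.0, 75.0, 103.0])]
top yellow [([58.1, 103.7], [53, 86, 11, 38, 142], [773.0, 500.0, 103.0]), ([300.9, 220.9], [291, 211, 21, 20, 250], [525.0, -5.0, 103.0]), ([331.8, 301.8], [320, 290, 25, 25, 343], [371.0, -62.0, 103.0]), ([284.9, 303.0], [273, 292, 23, 25, 218], [369.0, 27.0, 103.0])]
top blue [([44.3, 106.9], [39, 89, 11, 38, 142], [766.0, 528.0, 103.0]), ([144.0, 162.3], [143, 161, 3, 3, 7], [645.0, 311.0, 103.0]), ([217.1, 199.4], [208, 190, 19, 19, 192], [568.0, 161.0, 103.0]), ([375.2, 234.8], [352, 222, 48, 26, 1031], [498.0, -150.0, 103.0])]
top green [([50.8, 105.3], [47, 88, 9, 37, 88], [768.0, 513.0, 106.0]), ([254.8, 152.8], [253, 151, 5, 5, 19], [665.0, 87.0, 106.0]), ([285.8, 158.1], [284, 156, 5, 5, 19], [654.0, 24.0, 106.0]), ([146.8, 174.3], [145, 174, 5, 2, 6], [619.0, 303.0, 106.0])]
scene red [([206.7, 13.2], [199, 9, 13, 9, 36], [-785.0, 256.0, 103.0]), ([201.0, 28.8], [197, 25, 8, 9, 17], [-605.0, 184.0, 103.0]), ([227.9, 130.0], [225, 124, 5,
[... 735 characters left out ...]
], [537.0, -6.0, 103.0]), ([422.3, 211.4], [418, 201, 10, 20, 64], [686.0, 327.0, 103.0]), ([539.0, 258.5], [517, 246, 43, 28, 190], [893.0, 454.0, 103.0])]
scene blue [([403.2, 203.4], [402, 193, 3, 24, 36], [646.0, 304.0, 103.0]), ([329.7, 200.8], [322, 194, 17, 14, 158], [583.0, 157.0, 103.0]), ([178.7, 243.3], [155, 230, 49, 28, 861], [610.0, -182.0, 103.0]), ([542.7, 250.4], [525, 241, 35, 21, 93], [876.0, 478.0, 103.0])]
scene green [([407.8, 231.6], [392, 205, 36, 47, 997], [737.0, 258.0, 106.0]), ([316.2, 229.2], [315, 226, 5, 10, 23], [666.0, 87.0, 106.0]), ([286.1, 230.8], [284, 229, 5, 4, 15], [650.0, 28.0, 106.0]), ([540.6, 254.3], [522, 243, 38, 24, 141], [887.0, 462.0, 106.0])]
```

```bash
python3 - <<'E'
from h import *
ct=get_calibration("top");cs=get_calibration("scene")
T=lambda x,y:(110+x/2.4,90+y/2.4)
S=lambda x,y:(140+x/2.4,150+y/2.4)
pts=[("top post+",(-6,32,112),T(348,149)),("top post-",(-6,-32,112),T(422,162)),
("t nearL",(-200,150,90),T(171,354)),("t nearR",(-200,-150,90),T(521,415)),
("t fenceL",(0,150,110),T(213,125)),("t fenceR",(0,-150,110),T(563,182)),
("s nearL",(-200,150,90),S(491,72)),("s nearR",(-200,-150,90),S(190,101)),
("s fenceL",(0,150,110),S(559,175)),("s fenceR",(0,-150,110),S(210,213)),
("s post+",(-6,32,112),S(426,183)),("s post-",(-6,-32,112),S(352,191))]
L=np.array([p[1] for p in pts],float);uv=np.array([p[2] for p in pts])
top=np.array([p[0][0]=="t" for p in pts])
def W(p,L): c,s=np.cos(p[2]),np.sin(p[2]);return np.c_[p[0]+c*L[:,0]-s*L[:,1],p[1]+s*L[:,0]+c*L[:,1],L[:,2]]
def res(p,sel=3):
    X=W(p,L);r=np.where(top[:,None],proj(ct,X),proj(cs,X))-uv
    if sel==1:r=r[top]
    if sel==2:r=r[~top]
    return r.ravel()
for s in(3,1,2):
    f=least_squares(res,[660,55,-.17],args=(s,),loss="soft_l1");print(s,f.x[:2].round(1),np.degrees(f.x[2]).round(2));
    if s==3:p=f.x
print(np.c_[[*map(lambda q:q[0],pts)],res(p).reshape(-1,2).round(1)])
# counters: render-fit from region extents: silhouette centroid
def sil(cal,xy):
    a=np.linspace(0,6.283,73);X=np.r_[[[xy[0]+20*np.cos(t),xy[1]+20*np.sin(t),z] for z in(90,104) for t in a]]
    h=cv2.convexHull(proj(cal,X).astype(np.float32))[:,0];m=h.min(0);M=h.max(0);return (m+M)/2
for n,c in(("top",ct),("scene",cs)):
    im=cv2.imread(f"pics/{n}0.png")[:,:,::-1].copy();Mk=masks(im)
    for k,g in(("red",(528,75)),("yellow",(527,-5)),("blue",(568,160))):
        b=[b for b in blobs(Mk[k],50) if np.linalg.norm(ray(c,*b[0],103)[:2]-g)<30][0]
        # dot: hole centroid
        x,y,w,h,_=b[1]; fill=np.zeros((420,560),np.uint8)
        cn,_=cv2.findContours(Mk[k][y:y+h,x:x+w].astype(np.uint8),cv2.RETR_EXTERNAL,cv2.CHAIN_APPROX_NONE)
        sub=np.zeros((h,w),np.uint8);cv2.drawContours(sub,cn,-1,1,-1);hole=(sub==1)&~Mk[k][y:y+h,x:x+w]
        yy,xx=np.nonzero(hole)
        q=ray(c,xx.mean()+x,yy.mean()+y,104)[:2]
        t=np.array([x+(w-1)/2,y+(h-1)/2])
        o=least_squares(lambda v:sil(c,v)-t,g).x
        cc,ss=np.cos(p[2]),np.sin(p[2]);
        for nm,v in(("dot",q),("sil",o)):
            d=v-p[:2];print(n,k,nm,v.round(1),"box",np.round([cc*d[0]+ss*d[1],-ss*d[0]+cc*d[1]],1),len(xx))
E
```

```text
3 [665.1  55.3] -10.18
1 [664.2  54. ] -9.95
2 [666.1  56.5] -10.37
[['top post+' '-0.8' '-0.3']
 ['top post-' '-0.3' '-0.3']
 ['t nearL' '-3.6' '-0.4']
 ['t nearR' '0.5' '1.4']
 ['t fenceL' '-0.9' '-2.6']
 ['t fenceR' '-0.6' '-1.1']
 ['s nearL' '-0.5' '-2.0']
 ['s nearR' '-2.3' '-1.9']
 ['s fenceL' '0.1' '-0.2']
 ['s fenceR' '-0.5' '0.3']
 ['s post+' '-1.0' '0.1']
 ['s post-' '-1.2' '0.2']]
top red dot [528.2  74.7] box [-138.1   -5.1] 76
top red sil [528.  75.] box [-138.4   -4.8] 76
top yellow dot [526.7  -5.2] box [-125.5  -84. ] 67
top yellow sil [527.  -5.] box [-125.2  -83.8] 67
top blue dot [569.6 161.6] box [-112.7   87.7] 83
top blue sil [570.3 160. ] box [-111.8   86.3] 83
scene red dot [531.   76.8] box [-135.7   -2.6] 34
scene red sil [528.  75.] box [-138.4   -4.8] 34
scene yellow dot [528.8  -3.6] box [-123.7  -82.1] 28
scene yellow sil [527.  -5.] box [-125.2  -83.8] 28
scene blue dot [572.  163.7] box [-110.8   90.3] 39
scene blue sil [568. 160.] box [-114.    85.9] 39
```

```bash
cat >> h.py <<'E'
G=np.array([665.,55.]);YW=-10.1
c_,s_=np.cos(np.radians(YW)),np.sin(np.radians(YW))
def B(x,y,z): return [float(G[0]+c_*x-s_*y),float(G[1]+s_*x+c_*y),float(z)]
def toB(w): d=np.asarray(w)[:2]-G; return np.array([c_*d[0]+s_*d[1],-s_*d[0]+c_*d[1]])
def att(push): # push dir angle in box frame, deg; jaw axis perpendicular
    y=YW+push+90
    y=(y+90)%180-90
    if y<-45:y+=180      # keep j6 in range
    return [180,0,float(y)]
def shot(tag):
    for n in("top","scene"):
        im=get_image(n)
        a=im[110:270,170:350] if n=="top" else im[170:330,180:380]
        cv2.imwrite(f"pics/{tag}_{n}.png",cv2.resize(a[:,:,::-1],None,fx=4,fy=4 if n=="top" else 3.7,interpolation=cv2.INTER_CUBIC)[:600,:800])
        if n=="top":
            M=masks(im);c=get_calibration(n)
            for k in("red","yellow","blue","green"):
                print(k,[(b[1],toB(ray(c,*b[0],104)).round(1).tolist()) for b in blobs(M[k],12) if 170<b[0][0]<340 and 120<b[0][1]<260])
def st(m=""):
    o=get_obs();print(m,round(o["t"],2),o["tcp_pos"].round(1),toB(o["tcp_pos"]).round(1),"F",o["wrist_force"].round(1),"w",round(o["grip_width"],1))
E
python3 - <<'E'
from h import *
a=np.degrees(np.arctan2(4.8,138))
u=np.array([np.cos(np.radians(a)),np.sin(np.radians(a))])
red=np.array([-138,-4.8]); A=att(a)
grip(16)
p=red-u*46
goto(B(*p,160),A);st("above")
move_l(B(*p,94),A,speed=100);st("down")
q=red-u*31
move_l(B(*q,94),A,speed=60);st("near")
shot("r1")
E
```

```text
above 3.62 [482.9  81.6 160.2] [-183.9   -5.7] F [ 0.8 -0.3 -0.3] w 16.4
down 4.42 [483.3  81.1  94.4] [-183.5   -6.2] F [-0.4 -0.1  0.1] w 15.9
near 4.83 [498.5  78.7  94.5] [-168.1   -5.9] F [-0.4  0.3 -0.2] w 16.1
red []
yellow [([297, 211, 14, 20, 150], [-126.7, -90.5])]
blue []
green [([253, 151, 5, 5, 19], [-5.1, 31.7]), ([284, 156, 5, 5, 20], [-4.9, -32.4])]
```

View pics/r1_top.png

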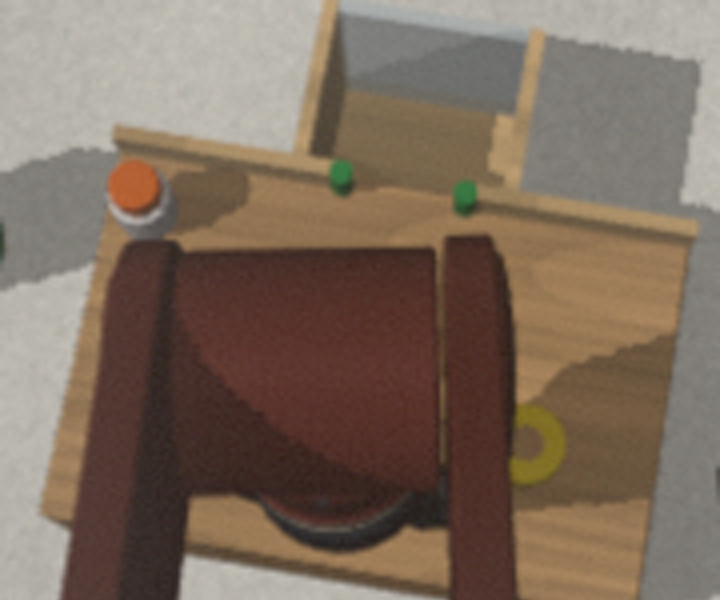

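View pics/r1_scene.png

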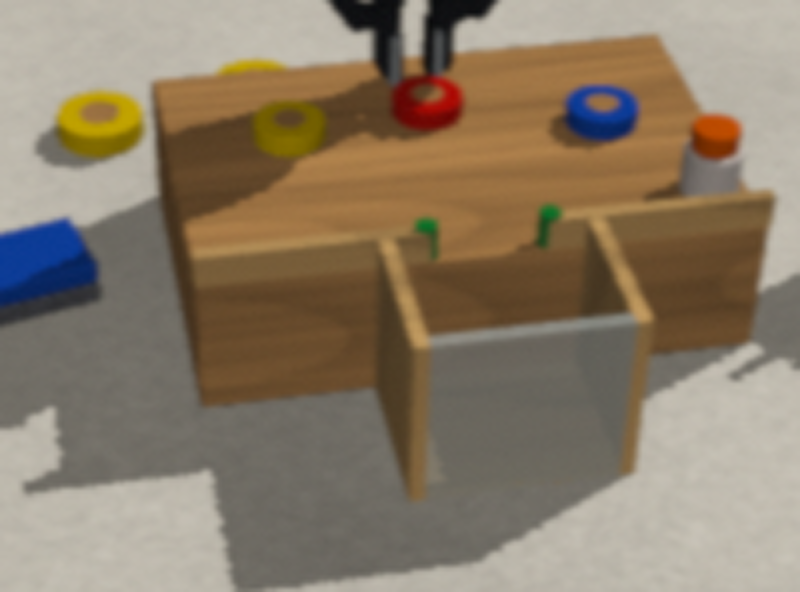

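```bash
python3 - <<'E'
from h import *
A=att(np.degrees(np.arctan2(4.8,138)))
move_l(B(-50,-1,94),A,speed=50);st()
shot("r2")
E
```

```text
7.46 [615.5  62.8  94. ] [-50.1  -1. ] F [ 0.9 -0.2 -0.4] w 16.0
red []
yellow []
blue []
green []
```

View pics/r2_scene.png

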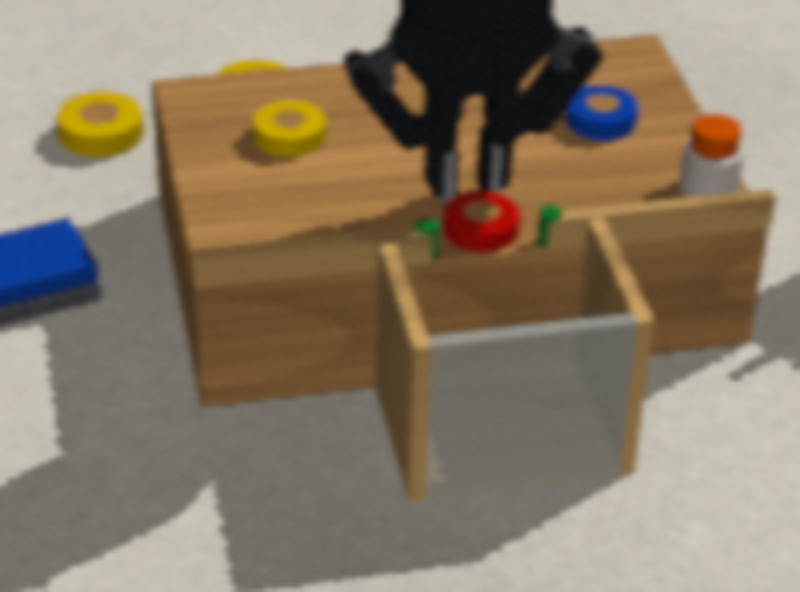

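Red sits centred between the posts (483,220 between 427 and 548). Finishing the push.

```bash
python3 - <<'E'
from h import *
A=att(0)
move_l(B(-21,0,94),A,speed=40);st();wait(0.3)
shot("r3")
E
```

```text
8.43 [644.1  58.7  93.8] [-21.2  -0. ] F [-1.2  0.4  0.4] w 16.2
red []
yellow []
blue []
green []
```

View pics/r3_scene.png

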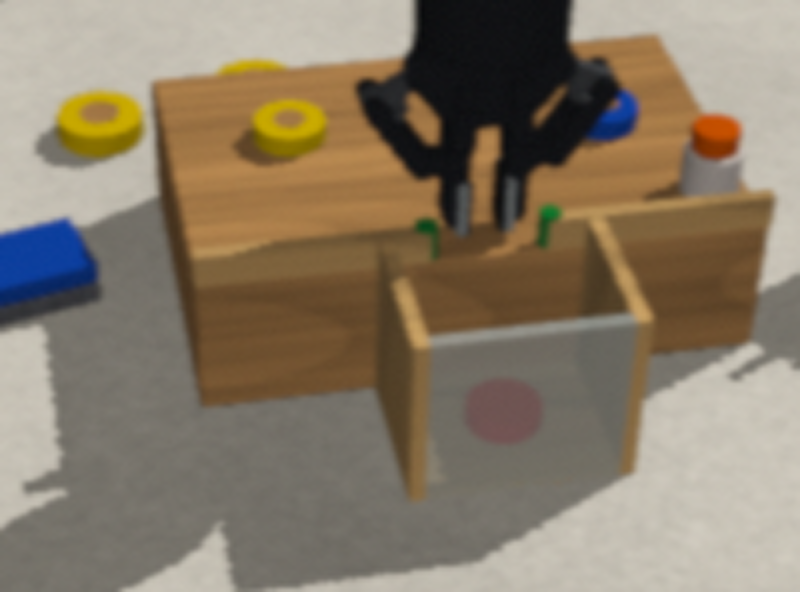

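Red lies in the well (504,410 behind the clear wall). Next the small yellow one on the deck: sideways first, then straight.

```bash
cat >> h.py <<'E'
def side(cnt,s):  # s=+1 push to +y, -1 push to -y
    A=att(90); cx,cy=cnt
    o=get_obs();p=o["tcp_pos"].tolist(); move_l([p[0],p[1],165.],None,speed=150)
    goto(B(cx,cy-s*47,165),A);st("above")
    move_l(B(cx,cy-s*47,94),A,speed=100)
    move_l(B(cx,-s*29.3,94),A,speed=60);st("pushed")
    move_l(B(cx,-s*34,94),A,speed=60)
    move_l(B(cx,-s*34,165),A,speed=150)
E
python3 - <<'E'
from h import *
y=toB([526.8,-5.1]);print(y,toB([569.8,161.5]))
side(y,1)
goto(B(-185,0,165),att(0));st()
shot("y1")
E
```

```text
[-125.51879923  -83.40432266] [-112.40125906   88.15467634]
above 10.68 [518.4 -51.2 164.4] [-125.7 -130.2] F [-0.4 -0.2  0.6] w 16.1
pushed 13.38 [536.2  48.   94. ] [-125.5  -29.5] F [ 0.2  0.4 -0.1] w 15.9
 15.58 [482.5  87.3 164.3] [-185.3   -0.2] F [ 0.8  0.2 -0.3] w 15.9
red [([267, 142, 16, 15, 201], [9.7, -6.1])]
yellow []
blue []
green [([253, 151, 5, 5, 18], [-5.4, 31.9]), ([284, 156, 5, 5, 20], [-4.9, -32.4])]
```

View pics/y1_scene.png

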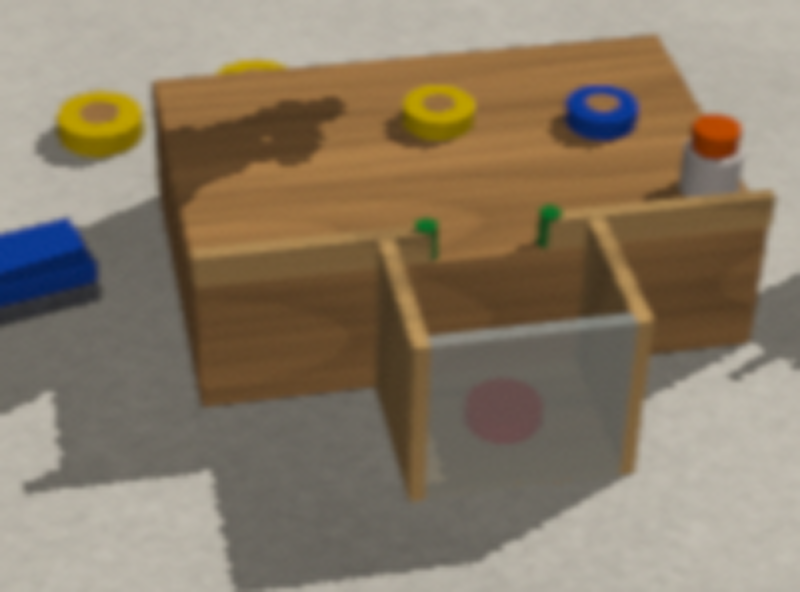

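```bash
cat >> h.py <<'E'
def push(cnt):
    cx,cy=cnt
    a=np.degrees(np.arctan2(-cy,-cx-30)); u=np.array([np.cos(np.radians(a)),np.sin(np.radians(a))])
    A=att(a);p=np.array(cnt)-u*46
    goto(B(*p,150),A);move_l(B(*p,94),A,speed=100)
    move_l(B(-60,0,94),A,speed=60)
    A=att(0)
    move_l(B(-50,0,94),A,speed=50);st("pre")
E
python3 - <<'E'
from h import *
e=toB(ray(get_calibration("scene"),180+438/4,170+104/3.7,104)-np.array([2.3,2,0]));print(e)
if abs(e[1])<8 and abs(e[0]+125)<8:
    push(e); shot("y2")
E
```

```text
[-124.47311842   -0.51401769]
pre 18.98 [616.3  63.7  94.1] [-49.4  -0. ] F [-0.  -0.1 -0.3] w 16.0
red []
yellow []
blue []
green []
```

View pics/y2_scene.png

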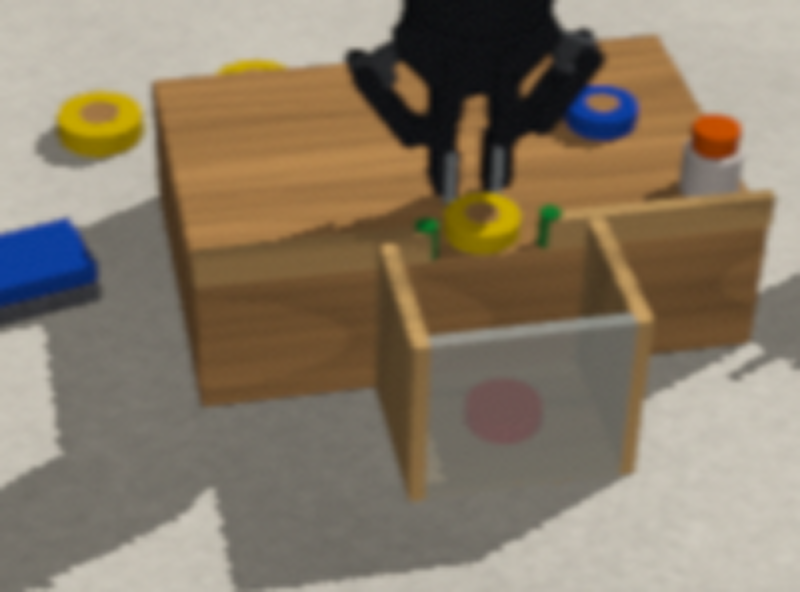

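```bash
python3 - <<'E'
from h import *
move_l(B(-21,0,94),att(0),speed=40);st();wait(0.3)
shot("y3")
print("pot",toB(ray(get_calibration("top"),110+225/2.4,90+160/2.4,135)))
E
```

```text
19.96 [644.1  58.7  93.8] [-21.2   0. ] F [ 0.3 -1.4  0.1] w 16.3
red []
yellow []
blue []
green []
pot [-41.13009817 124.4758254 ]
```

View pics/y3_scene.png

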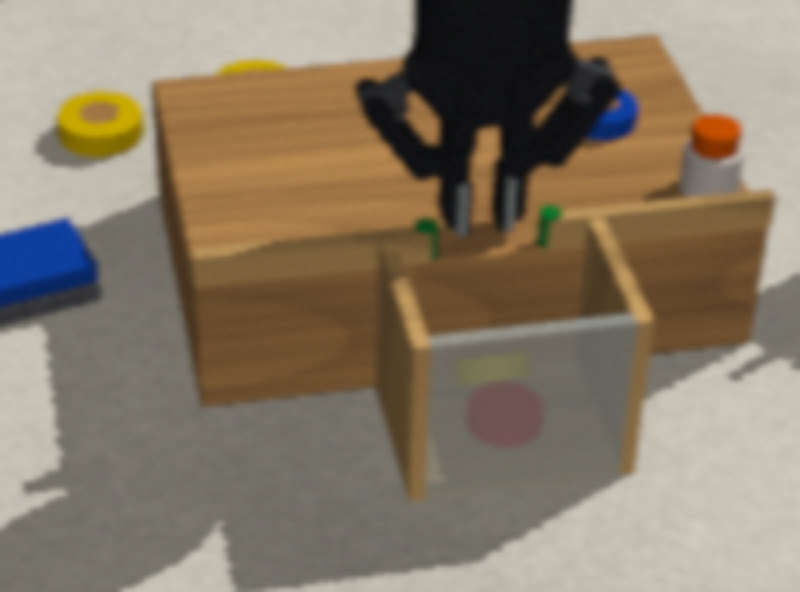

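Yellow has dropped too (493,370, behind red, below the deck). Blue next, pushed diagonally so the hand's linkages keep away from the glue pot.

```bash
python3 - <<'E'
from h import *
b=toB([569.8,161.5]);u=np.array([.5,-3**.5/2]);A=att(-60)
p=get_obs()["tcp_pos"].tolist(); move_l([p[0],p[1],175.],None,speed=150)
goto(B(*(b-47*u),175),A);st("above")
move_l(B(*(b-47*u),94),A,speed=100)
L=b[1]/(3**.5/2)
e=b+(L-29.3)*u
move_l(B(*e,94),A,speed=60);st("pushed")
e=e-6*u
move_l(B(*e,94),A,speed=60);move_l(B(*e,165),A,speed=150)
goto(B(-185,0,165),att(0));st()
shot("b1")
E
```

```text
above 22.23 [553.5 205.3 174.1] [-136.1  128.4] F [-0.3 -0.4  0.5] w 15.8
pushed 25.33 [594.4  93.6  94. ] [-76.3  25.6] F [0.6 0.8 0.7] w 15.9
 27.2 [482.7  87.4 164.3] [-185.2   -0. ] F [ 0.1 -0.7  0.8] w 15.8
red [([267, 141, 16, 11, 108], [17.8, -6.1])]
yellow [([266, 149, 15, 9, 87], [0.8, -6.3])]
blue [([271, 177, 2, 13, 24], [-60.7, -12.9])]
green [([253, 151, 5, 5, 19], [-5.6, 31.6]), ([284, 156, 5, 5, 21], [-4.9, -32.2])]
```

View pics/b1_scene.png

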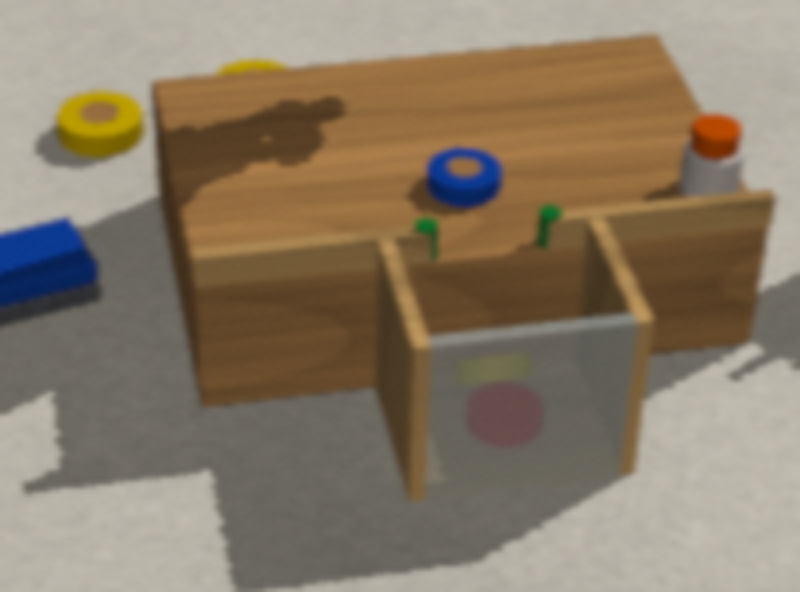

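View pics/b1_top.png

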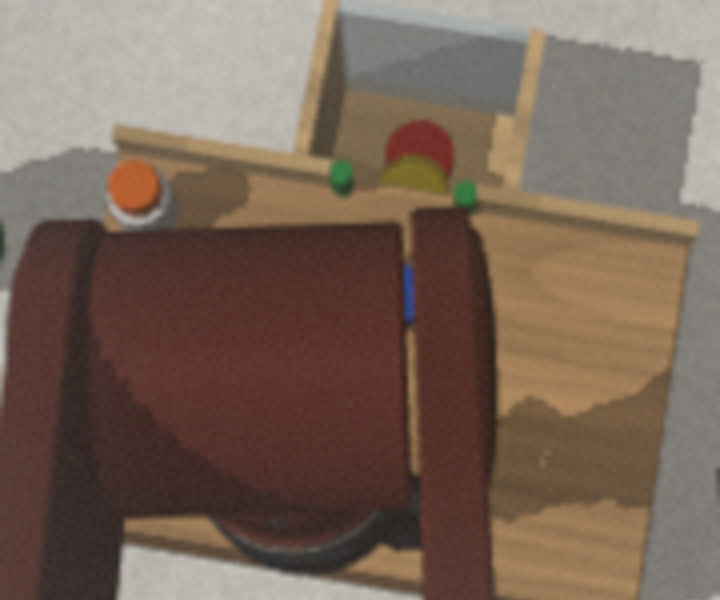

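```bash
python3 - <<'E'
from h import *
e=toB(ray(get_calibration("scene"),180+464/4,170+169/3.7,104)-np.array([2.3,2,0]));print(e)
assert abs(e[1])<8 and abs(e[0]+62)<8
p=np.array([e[0]-48,e[1]]);A=att(0)
goto(B(*p,150),A);move_l(B(*p,94),A,speed=100)
move_l(B(e[0]-30,e[1],94),A,speed=60)
move_l(B(-50,0,94),A,speed=50);st("pre")
shot("b2")
E
```

```text
[-60.05666402  -0.47018009]
pre 29.82 [615.5  63.8  93.8] [-50.3  -0. ] F [0.1 0.4 0.2] w 15.9
red []
yellow []
blue []
green []
```

View pics/b2_scene.png

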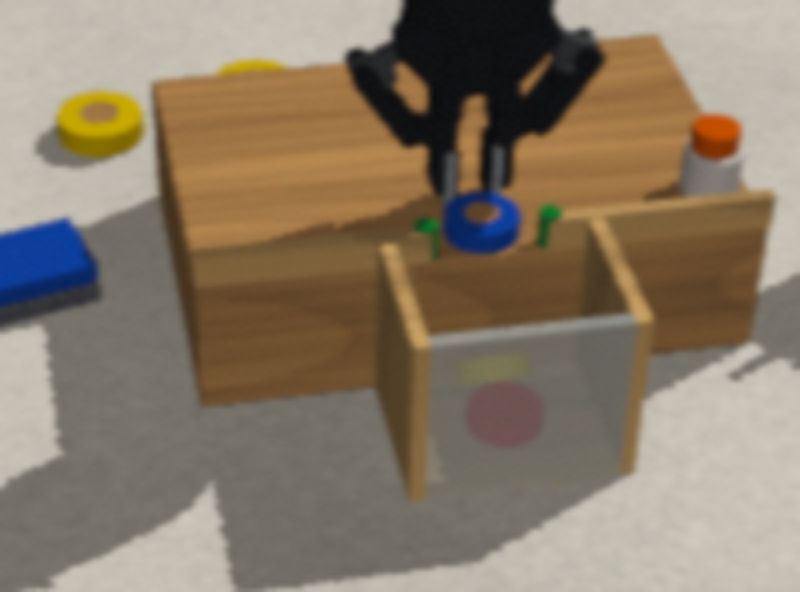

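Blue is centred in the gate (482,221).

```bash
python3 - <<'E'
from h import *
move_l(B(-21,0,94),att(0),speed=40);st();wait(0.4)
move_l(B(-45,0,94),None,speed=80)
move_l(B(-45,0,180),None,speed=150)
goto(B(-190,0,260),att(0))
wait(0.3);st();shot("b3")
c=get_calibration("top");im=get_image("top");cv2.imwrite("pics/end.png",im[:,:,::-1])
for k in("eraser","glue_pot","pencil_cup"):print(k,[(round(d["score"],2),[round(float(v),1) for v in d["extent"]]) for d in spot_in(k,"top")[:2]],[(round(d["score"],2),[round(float(v),1) for v in d["extent"]]) for d in spot_in(k,"scene")[:1]])
E
```

```text
30.79 [644.1  58.7  93.8] [-21.2  -0. ] F [-0.8  0.   0.1] w 15.8
 33.37 [478.3  88.1 259. ] [-189.6   -0.2] F [ 0.6 -0.5  0.4] w 16.0
red []
yellow []
blue [([269, 148, 2, 8, 14], [3.6, 2.7])]
green []
eraser [(0.73, [375.1, 234.2, 54.4, 24.9])] [(0.78, [181.2, 246.4, 50.4, 34.1])]
glue_pot [(0.62, [263.5, 186.7, 161.7, 159.8])] [(0.66, [358.5, 210.0, 15.3, 20.4])]
pencil_cup [(0.74, [133.6, 156.3, 16.9, 34.4])] [(0.98, [411.1, 222.3, 41.9, 55.7])]
```

View pics/b3_scene.png

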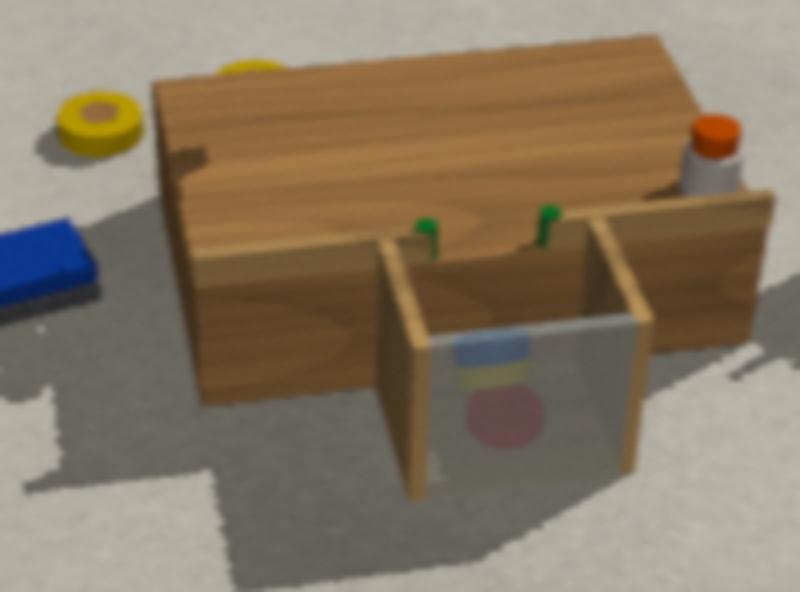

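View pics/b3_top.png

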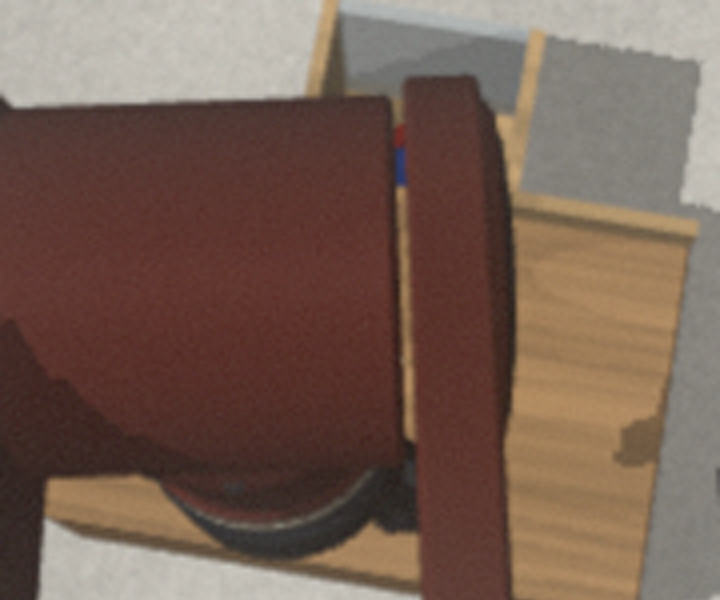

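```bash
python3 - <<'E'
from h import *
im=get_image("scene");a=im[240:310,270:350];cv2.imwrite("pics/w.png",cv2.resize(a[:,:,::-1],None,fx=8,fy=8,interpolation=cv2.INTER_CUBIC))
c=get_calibration("scene")
for z in(30,40,50,60,70,80):print(z,toB(ray(c,180+493/4,170+348/3.7,z)).round(0), toB(ray(c,180+493/4,170+370/3.7,z)).round(0))
E
```

```text
30 [12.  4.] [29.  0.]
40 [22.  1.] [40. -3.]
50 [33. -2.] [50. -6.]
60 [44. -5.] [60. -9.]
70 [54. -8.] [ 71. -12.]
80 [ 65. -11.] [ 81. -14.]
```

View pics/w.png

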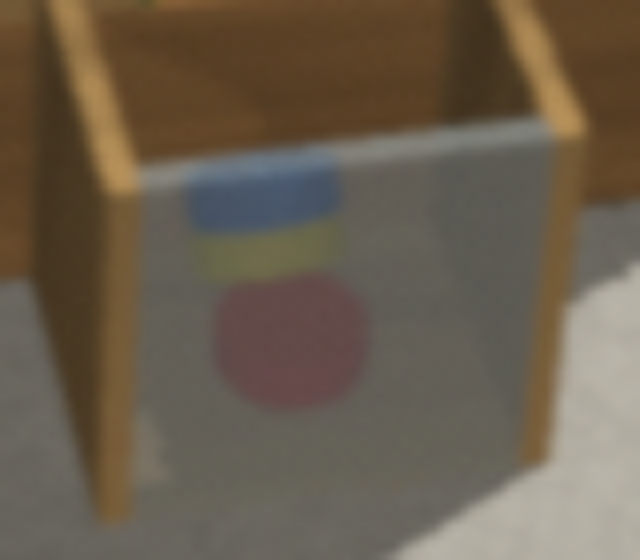

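```bash
python3 - <<'E'
from h import *
st();sign_off()
E
```

```text
33.87 [477.9  88.3 260.1] [-190.    0.] F [-0.8  0.7  0.8] w 15.7
the job is handed in; nothing more can be done
```

The red, yellow and blue counters are all in the well, pushed in that order with the fingertips held 16 mm apart. I handed the job in at about 34 s of the 72 s allowed; `sign_off()` reports no verdict.

- **Pushes:** Red went straight through the gate. The small yellow was pushed sideways to the middle, then straight in. Blue was pushed diagonally to the middle, keeping the hand away from the glue pot, then straight in.
- **Counters:** The last pictures show all three at rest inside the well. Yellow and blue are stacked against the near wall behind red. I put blue's centre at roughly 35 to 45 mm above the table, an estimate that assumes where it sits along the well, against a limit of 82 mm.
- **Bystanders:** The glue pot, eraser and pencil cup look unmoved in the scene camera, with detections within about 2 pixels of the start. The top camera could not confirm the glue pot or the cup, because the arm hid part of the view and the network misreported both.
- **Robot:** The hand was clear of everything, 260 mm up, with wrist force near zero.
- **Disagreement:** The two cameras differed by about 2 to 3 mm on the box and counter positions, within the gate's 6 mm clearance on each side.

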